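Load the last two rod blanks into the curing station

TASK

Two of the four wells in the curing station's guide plate are still open. First stand the waiting black-capped blank in either open well, bung pressed home with its flange flat on the plate, and let go of it; then lower the stem of the red-capped blank through the other open well without its touching the station or the other blanks, and finish still holding it there, upright and centred in the bore, with the red band on its stem level with the top of the plate. Leave the blanks already parked, the jar and the tape roll where they are.

Things in the scene. Friction and masses are not known exactly. Their poses are not given: they have to be found in the camera images.
- station: curing station, fixed: aluminium guide plate 90 x 360 x 25 mm on corner posts, top face 120 mm above the table, over a 6 mm wooden base 100 x 380 mm, open between. Four round through wells, bore 24 mm, in a row along its y axis at y = -135, -45, 45, 135 mm; two hold parked blanks, two are open, which varies. Origin on the table under the plate's centre, z up
- well0 (a point): centre of the mouth of well 0 (y = -135 mm on the station), at the plate's top face; bore 24 mm diameter, straight down through the 25 mm plate; z up
- well1 (a point): centre of the mouth of well 1 (y = -45 mm on the station), at the plate's top face; bore 24 mm diameter, straight down through the 25 mm plate; z up
- well2 (a point): centre of the mouth of well 2 (y = 45 mm on the station), at the plate's top face; bore 24 mm diameter, straight down through the 25 mm plate; z up
- well3 (a point): centre of the mouth of well 3 (y = 135 mm on the station), at the plate's top face; bore 24 mm diameter, straight down through the 25 mm plate; z up
- parked_1: short rod blank standing upright, black-capped, same build as bung_rod: black rubber bung below a cork handle; already standing in one of the wells, to be left alone. Origin at the stem's lower tip, z up to the handle; 188 mm long, handle top 204 mm above the table
- parked_2: short rod blank standing upright, black-capped, same build as bung_rod: black rubber bung below a cork handle; already standing in one of the wells, to be left alone. Origin at the stem's lower tip, z up to the handle; 188 mm long, handle top 204 mm above the table
- bung_rod: waiting rod blank, BLACK cap, upright in stand_bung. Origin at the stem's lower tip, z up along it. Stem 8 mm diameter; rubber bung plug z 84-104 mm (14 mm wide at its foot, 22 mm from z 94); flange 36 mm diameter z 104-110; cork handle 24 mm diameter z 110-176, cap to 188. In the stand, and when seated in a well, its tip is 16 mm above the table. Mass 50-100 g
- bung_rod_seat (a point): centre of the underside of bung_rod's flange (104 mm above its tip): lies on the plate's top when the bung is seated
- bare_rod: waiting rod blank, RED cap, no bung, freshly coated, upright in stand_bare. Origin at the stem's lower tip, z up along it. Stem 8 mm diameter z 0-100 mm, red thread band z 49-61; brass ferrule 12 mm diameter z 100-110; cork handle 24 mm diameter z 110-176, cap to 188. In the stand its tip is 10 mm above the table. Mass 50-100 g
- red_band (a point): middle of the red band on bare_rod's stem, on its axis, 55 mm above the tip
- stand_bung: fixed blue tube stand, tube 42 mm, foot 68 mm diameter, 120 mm tall, bore 24 mm; bung_rod hangs in it by its flange. Origin at the centre of its underside. The two stands are in front of the station, one left, one right (which is which varies), 140 mm or more apart
- stand_bare: fixed blue tube stand like stand_bung but bore 15 mm; bare_rod hangs in it by the flat underside of its handle. Origin at the centre of its underside
- spirit_jar: small glass jar with brown cap, 72 mm diameter, 72 mm tall, on the table to the right; origin at the centre of its underside; leave alone
- tape_roll: roll of blue tape lying flat, 96 mm diameter, 24 mm high, on the table to the left; origin at the centre of its underside; leave alone
Mind the look-alikes: they are no part of the job. Leave any blue look-alike of the bung_rod alone.

How it is judged:
By the outcome, as a careful person would: the job done as asked, in the order asked, and still so for the second after the job is handed in, while the arm keeps its last pose, push and grip.
It also fails if it takes over 72 s, if anything falls off the work surface, if the arm or the gripper's body presses on something with over 40 N, if the wrist force passes 120 N, or if a joint passes its speed limit or range.

ROBOT

A 7-joint arm with a two-finger parallel gripper is mounted at the origin on the work surface. World frame = base frame: x ahead of the robot, y to its left, z up, the work surface at z = 0. Lengths are in mm, angles in rad, forces in N, time in s.
With the tool pointing down it reaches from about 400 to 875 mm from the base axis. Payload 4.4 kg.
Tool frame: the origin (TCP) lies at the very end of the fingers, on their centre line; the grasp point (between the pads) lies 19 mm behind it; x points along the fingers, y is the direction in which the jaws open and shut, and the axes are right-handed (so a half turn about x gives the same grasp; the last joint's range is limited). The gripper opens to 85 mm and grips with 20 to 120 N. Pads are 22 mm wide; open, the fingers measure 114 mm over their backs; the gripper's body (76 mm by 85 mm) begins 54 mm behind the grasp point. The pads swing forward as they close: fully open they stand 13 mm farther back than shut.
Start: joints at [-1.339, 0.628, 0.038, 1.517, -0.027, 0.996, -0.02], TCP at [190.697, 621.412, 231.313] pointing down, gripper open.
Joint ranges: [-3.06, 3.06], [-0.37, 2.12], [-1.25, 1.32], [0.18, 2.47], [-1.1, 4.24], [0.23, 1.98], [-2.94, 2.94]. Speed limits (rad/s): [2.57, 2.57, 3.14, 3.14, 3.14, 3.14, 3.14].

INTERFACE

Orientations are given as [roll, pitch, yaw] about the fixed x, y, z axes, in that order (R = Rz(yaw) Ry(pitch) Rx(roll)).
In Python, from cell import readout, cams, order gives the robot as it stands. The module is installed in compiled form; this text tells all that it offers.
- The arm moves only by the shell command python3 -m creep 'ROWS'. ROWS is JSON, a list of rows, each a list of 3 entries, a list of its own where there are three numbers: the shift along the tool's x, y, z in units of 10 cm (1.0 is 10 cm), then the turn about the tool's x in units of pi/4 rad (1.0 is pi/4 rad), then the closure, from 0 (fully open) to 1 (shut). In form: [[[x, y, z], spin, gripper], ...]. A call has 1 to 20 rows; each row is the pose to reach, as a shift and turn from the pose commanded when the call began, along the tool's axes at that moment; what a row does not reach only later rows make up. A row lasts 1/10 s, in which the tool goes at most 50 mm and 8.59 degrees, less where a joint would pass 70% of its speed; a pose out of reach is approached as far as the arm can. A call with a number of a shift or a turn outside -1 to 1 is refused whole. A call with a gripper value outside its range is refused whole. The fingers move at their own pace and stop on an object; the grip force is fixed at half the most. Time passes only in rows, so rows that repeat a pose let the fingers close. It gives the time, the measured TCP pose, the force and the opening at its end, in the units of the state.
- readout.read_state(): the state, without advancing time (a new reading comes with each control period).
- cams.get_image(name): name is "scene" or "side" or "wrist"; returns the picture (384x512x3 uint8, blue, green, red); there is no depth.
- cams.get_calibration(name): a dict with "fx", "fy", "cx", "cy" (pixels), "distortion" ([k1, k2, p1, p2, k3] as OpenCV has them; the pictures are not rectified), "R" (3x3) and "t" (3): a world point X has camera coordinates R X + t. Camera axes: x right, y down, z forward; pixel columns grow to the right and rows downward; lengths in mm; the calibration is good to about 2 mm. A picture is of the moment at which its call begins: read the wrist's pose just before it. get_calibration takes no time and is no camera call; for the wrist camera it gives the pose at the moment of the call.
- order.finish_job(): hands the job in, once; it reports no verdict.
The state is a dict: "clock": time; "qpos": joint angles; "qd": joint speeds; "tau": joint torques, N m; "eef_pos": TCP position; "tool_rot": TCP orientation; "force": force on the tool from outside, world axes, zero at the start; "torque": the same for the moment, N m; "width": finger opening in mm.
Only numpy, scipy, OpenCV 4.12 (cv2) and the standard library are available. Lean on these libraries where they do the work, as an engineer would, in place of code of your own. Each camera call takes 0.05 s, during which the arm holds its last target.

## Working session

There is one attempt and no reset: what is moved stays moved. The work goes in short steps, Python scripts to look and compute and a shell command to move; the robot and the scene stay as the last step left them, time stands still between calls to the robot, and variables do not carry over. Pictures are saved under pics/ and viewed, and the job is handed in when it is done.

```bash
mkdir -p pics; ls; python3 - <<'E'
from cell import readout, cams, order
import cv2
s=readout.read_state();print({k:s[k] for k in ('clock','qpos','eef_pos','tool_rot','force','width')})
for n in("scene","side","wrist"):
    c=cams.get_calibration(n);print(n,c)
    cv2.imwrite(f"pics/{n}0.png",cams.get_image(n))
E
```

```text
pics
{'clock': 0.0, 'qpos': array([-1.33880092,  0.62931084,  0.03841463,  1.51840548, -0.02696746,
        0.99633472, -0.01998222]), 'eef_pos': array([190.49349866, 620.77417507, 230.39951209]), 'tool_rot': array([-1.55222382,  1.56885522, -1.84996248]), 'force': array([ 0.24789764,  0.38191556, -0.5065636 ]), 'width': 85.41796397335087}
scene {'fx': 387.950283546594, 'fy': 387.950283546594, 'cx': 260.47598633359087, 'cy': 194.1994849708641, 'distortion': array([-0.11374938,  0.        ,  0.        ,  0.        ,  0.        ]), 'R': array([[ 0.3865407 ,  0.92224268,  0.00739723],
       [ 0.73423051, -0.30286542, -0.60760027],
       [-0.55811454,  0.24029351, -0.79420853]]), 't': array([-225.35661256, -330.17118724, 1478.53000623])}
side {'fx': 466.98506469764357, 'fy': 466.98506469764357, 'cx': 261.9952491574291, 'cy': 187.60546640526945, 'distortion': array([-0.07120196,  0.        ,  0.        ,  0.        ,  0.        ]), 'R': array([[-0.9935723 ,  0.1113153 , -0.0205667 ],
       [ 0.08350944,  0.59812209, -0.79704212],
       [-0.07642158, -0.79363648, -0.60357342]]), 't': array([ 530.37173574,   24.63714985, 1413.03593596])}
wrist {'fx': 339.8763264545455, 'fy': 339.8763264545455, 'cx': 261.69583676236994, 'cy': 187.81927268035724, 'distortion': array([-0.08647683,  0.        ,  0.        ,  0.        ,  0.        ]), 'R': array([[ 0.29260686,  0.95623088, -0.00193128],
       [ 0.90820619, -0.27727813,  0.3134938 ],
       [ 0.29923695, -0.09348443, -0.94958828]]), 't': array([-649.05001699,  -41.38724093,  380.14612603])}
```

View pics/scene0.png

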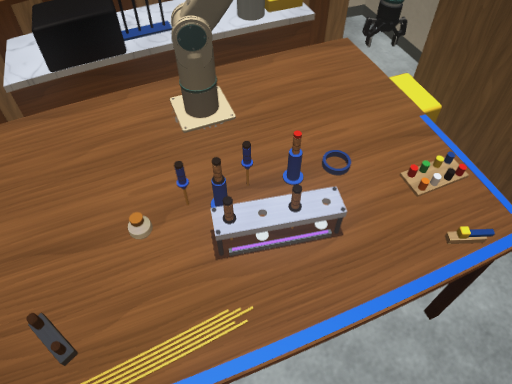

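View pics/side0.png

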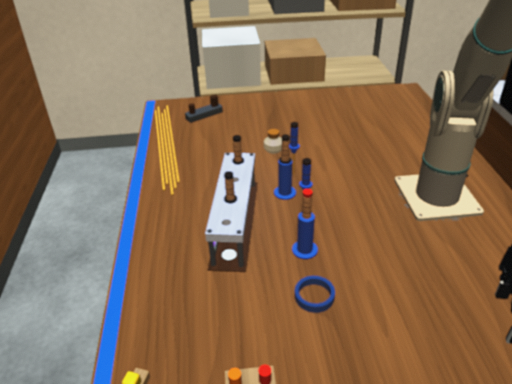

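View pics/wrist0.png

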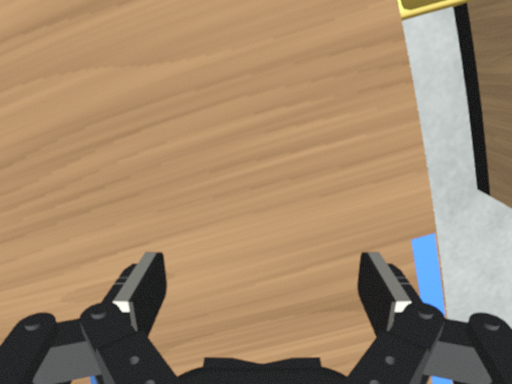

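```bash
python3 - <<'E'
import cv2
a=cv2.imread("pics/scene0.png")[120:265,160:365]
cv2.imwrite("pics/scene_c.png",cv2.resize(a,None,fx=3.9,fy=3.9,interpolation=cv2.INTER_CUBIC))
a=cv2.imread("pics/side0.png")[115:275,195:345]
cv2.imwrite("pics/side_c.png",cv2.resize(a,None,fx=3.7,fy=3.7,interpolation=cv2.INTER_CUBIC))
E
```

```text
(no output)
```

View pics/scene_c.png

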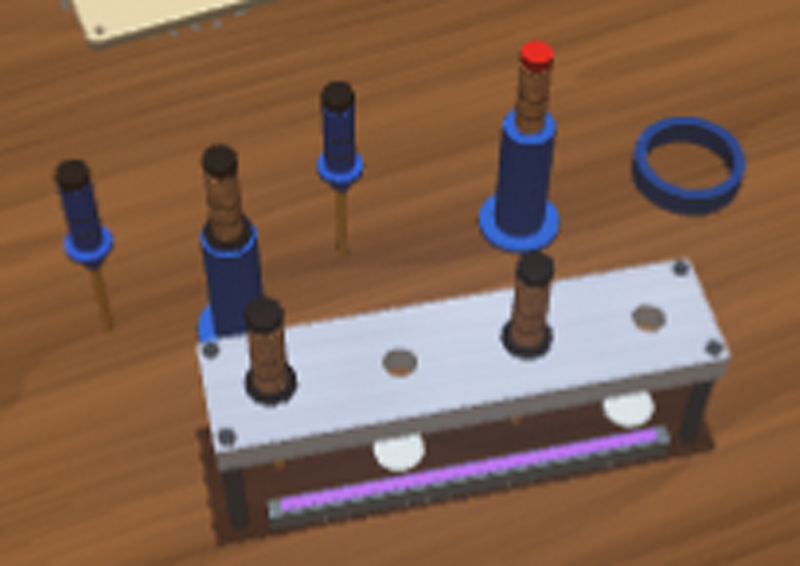

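View pics/side_c.png

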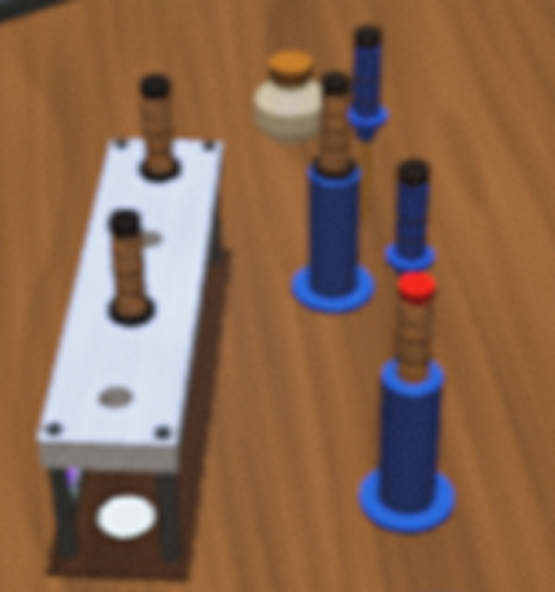

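```bash
cat > h.py <<'E'
from cell import readout, cams
import numpy as np, cv2
def und(c,p):
    K=np.array([[c['fx'],0,c['cx']],[0,c['fy'],c['cy']],[0,0,1]]);return cv2.undistortPoints(np.array([[p]],float),K,np.array(c['distortion'],float))[0,0]
def ray(c,p):
    u=und(c,p);R=np.array(c['R']);t=np.array(c['t'])
    return -R.T@t, R.T@np.array([u[0],u[1],1])
def plane(c,p,z):
    o,d=ray(c,p);return o+d*(z-o[2])/d[2]
def tri(l):
    A=0;b=0
    for c,p in l:
        o,d=ray(c,p);d=d/np.linalg.norm(d);M=np.eye(3)-np.outer(d,d);A=A+M;b=b+M@o
    return np.linalg.solve(A,b)
def proj(c,X):
    K=np.array([[c['fx'],0,c['cx']],[0,c['fy'],c['cy']],[0,0,1]])
    return cv2.projectPoints(np.array([X],float),cv2.Rodrigues(np.array(c['R']))[0],np.array(c['t'],float),K,np.array(c['distortion'],float))[0][0,0]
E
python3 - <<'E'
from h import *
np.set_printoptions(precision=1,suppress=True)
a=cams.get_calibration("scene");b=cams.get_calibration("side")
S=lambda x,y:((x+.5)/3.9-.5+160,(y+.5)/3.9-.5+120)
D=lambda x,y:((x+.5)/3.7-.5+195,(y+.5)/3.7-.5+115)
for n,s,d,z in [("bung",(219,158),(335,81),204),("bare",(537,50),(416,284),198),("p0",(264,309),(155,82),204),("p2",(534,262),(124,218),204),
 ("w1",(400,361),(149,239),120),("w3",(649,317),(116,397),120),("ll1",(72,170),(368,33),190),("ll2",(338,94),(413,168),190),
 ("c_a",(681,268),(163,432),120),("c_b",(714,347),(54,429),120),("c_c",(210,349),(209,146),120),("c_d",(227,436),(121,144),120)]:
    print(n,tri([(a,S(*s)),(b,D(*d))]),plane(a,S(*s),z),plane(b,D(*d),z))
E
```

```text
bung [455.3 -79.7 199.5] [460.6 -80.6 204. ] [455.7 -73.4 204. ]
bare [440.1 174.  196.1] [441.9 172.9 198. ] [440.6 176.3 198. ]
p0 [592.1 -95.4 201.5] [594.8 -95.7 204. ] [591.7 -91.9 204. ]
p2 [624.6  80.9 201.8] [625.9  80.  204. ] [624.8  84.3 204. ]
w1 [607.8  -7.4 117.1] [611.4  -7.9 120. ] [606.6  -4.9 120. ]
w3 [641.4 170.  118. ] [643.9 169.2 120. ] [640.3 171.5 120. ]
ll1 [ 413.  -176.   184.5] [ 419.1 -176.4  190. ] [ 414.1 -167.3  190. ]
ll2 [414.3  24.5 184.3] [421.3  22.6 190. ] [414.8  31.4 190. ]
c_a [612.7 211.7 120.5] [613.9 212.1 120. ] [611.5 210.2 120. ]
c_b [683.3 198.7 120.1] [684.4 198.9 120. ] [682.4 197.8 120. ]
c_c [ 550.7 -125.6  119.6] [ 552.  -125.5  120. ] [ 550.  -125.9  120. ]
c_d [ 621.8 -138.   119.8] [ 623.5 -137.7  120. ] [ 620.7 -139.2  120. ]
```

```bash
cat >> h.py <<'E'
from scipy.spatial.transform import Rotation as Ro
def go(target,jaw=None):
    s=readout.read_state();R=Ro.from_euler('xyz',s['tool_rot']).as_matrix();p=np.array(s['eef_pos'])
    d=R.T@(np.array(target,float)-p)/100
    print('clock %.2f'%s['clock'],'tcp',np.round(p,1),'w %.1f'%s['width'],'F',np.round(s['force'],1))
    print('shift',np.round(d,3))
    a=np.degrees(np.arctan2(R[1,1],R[0,1]));print('jaw %.2f  tilt x'%a,np.round(R[:,0],4))
    if jaw is not None:
        # spin + about tool x: y-> y cos + z sin
        best=[]
        for j in (jaw,jaw+180):
            v=np.array([np.cos(np.radians(j)),np.sin(np.radians(j)),0]);best.append(round(float(np.arctan2(v@R[:,2],v@R[:,1])/(np.pi/4)),3))
        print('spin units',best,'q7',s['qpos'][6])
E
python3 - <<'E'
from h import *
go([455,-78,300],-10.5)
c=cams.get_calibration("wrist");print(-np.array(c['R']).T@c['t'])
E
```

```text
clock 0.15 tcp [190.5 620.9 230.6] w 85.4 F [-1.5 -0.6 -0.2]
shift [-0.685 -5.907  4.579]
jaw 72.94  tilt x [-5.0e-04 -1.5e-03 -1.0e+00]
spin units [1.854, -2.146] q7 -0.01999917792239955
[113.76877277 644.75587328 372.82328598]
```

```bash
python3 -m creep '[[[-0.2,-0.2,0.2],0,0],[[-0.4,-0.4,0.4],0.1,0],[[-0.7,-0.7,0.7],0.2,0],[[-0.7,-1,1],0.3,0],[[-0.7,-1,1],0.3,0]]'
python3 -m creep '[[[0,-0.3,0.3],0,0],[[0,-0.7,0.7],0,0],[[0,-1,1],0,0],[[0,-1,1],0,0]]'
python3 - <<'E'
from h import *
go([455,-78,300],-10.5)
E
```

```text
clock: 0.65
eef_pos: [261.8, 490.7, 302.6]
tool_rot: [-0.128, 1.567, -0.672]
force: [0.5, -0.4, 1.4]
width: 85.3
clock: 1.05
eef_pos: [293.8, 352.6, 301.1]
tool_rot: [-1.146, 1.566, -1.688]
force: [-0.7, 0.3, -0.6]
width: 85.3
clock 1.05 tcp [293.8 352.6 301.1] w 85.3 F [-0.7  0.3 -0.6]
shift [ 0.031 -2.859  3.601]
jaw 58.97  tilt x [-6.0e-04 -4.8e-03 -1.0e+00]
spin units [1.544, -2.456] q7 0.14491182611131673
```

```bash
python3 -m creep '[[[0,-0.2,0.3],0.1,0],[[0,-0.5,0.7],0.3,0],[[0,-0.8,1],0.5,0],[[0,-1,1],0.7,0],[[0,-1,1],0.7,0]]'
python3 - <<'E'
from h import *
go([455,-78,300],-10.5)
E
```

```text
clock: 1.55
eef_pos: [326.5, 220.2, 301.1]
tool_rot: [-1.492, 1.569, -2.581]
force: [-0.2, 0.8, 0.8]
width: 85.2
clock 1.55 tcp [326.5 220.2 301.1] w 85.2 F [-0.2  0.8  0.8]
shift [ 0.012 -0.243  3.238]
jaw 27.60  tilt x [-0.0018 -0.0011 -1.    ]
spin units [0.847, -3.153] q7 -0.09621311160388028
```

```bash
python3 -m creep '[[[0,0,0.3],0.15,0],[[0,0,0.7],0.35,0],[[0,-0.1,1],0.55,0],[[0,-0.1,1],0.75,0],[[0,-0.1,1],0.85,0],[[0,-0.1,1],0.85,0]]'
python3 - <<'E'
from h import *
go([455,-78,300],-10.5)
E
```

```text
clock: 2.15
eef_pos: [366.0, 130.9, 301.2]
tool_rot: [1.782, 1.57, 0.035]
force: [0.5, -0.1, 0.6]
width: 85.3
clock 2.15 tcp [366.  130.9 301.2] w 85.3 F [ 0.5 -0.1  0.6]
shift [0.013 1.244 1.9  ]
jaw -10.13  tilt x [ 4.e-04  0.e+00 -1.e+00]
spin units [0.008, -3.992] q7 -0.45838484048708966
```

```bash
python3 -m creep '[[[0,0.3,0.3],0,0],[[0,0.7,0.7],0,0],[[0,1,1],0,0],[[0,1,1],0,0],[[0,1,1],0,0]]'
python3 - <<'E'
from h import *
go([455,-78,300],-10.5)
cv2.imwrite("pics/w1.png",cams.get_image("wrist"))
E
```

```text
clock: 2.65
eef_pos: [446.5, 13.2, 300.9]
tool_rot: [-0.899, 1.57, -2.649]
force: [-1.2, 0.4, -0.5]
width: 85.1
clock 2.65 tcp [446.5  13.2 300.9] w 85.1 F [-1.2  0.4 -0.5]
shift [0.009 0.245 0.882]
jaw -10.23  tilt x [-7.e-04 -4.e-04 -1.e+00]
spin units [0.006, -3.994] q7 -0.051666376427467645
```

View pics/w1.png

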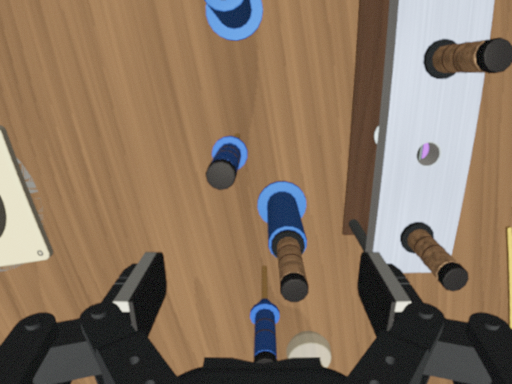

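```bash
python3 - <<'E'
from h import *
a=cv2.imread("pics/w1.png")
x=np.hstack([cv2.resize(a[120:185,395:460],(400,400),interpolation=cv2.INTER_CUBIC),cv2.resize(a[235:315,255:335],(400,400),interpolation=cv2.INTER_CUBIC)])
cv2.imwrite("pics/w1c.png",x)
g=cv2.cvtColor(a,cv2.COLOR_BGR2GRAY)
def cont(m,x0,y0):
    cs,_=cv2.findContours(m,cv2.RETR_EXTERNAL,cv2.CHAIN_APPROX_NONE);c=max(cs,key=cv2.contourArea)
    return cv2.fitEllipse(c), cv2.boundingRect(c),x0,y0
m=(g[130:178,408:450]<170).astype(np.uint8);e=cont(m,408,130);w=(e[0][0][0]+408,e[0][0][1]+130);print(e,w)
m=(g[265:310,270:318]<60).astype(np.uint8);e=cont(m,0,0);k=(e[0][0][0]+270,e[0][0][1]+265);print(e,k)
c=cams.get_calibration("wrist")
print(plane(c,w,120),plane(c,k,202))
E
```

```text
(((20.189327239990234, 24.185283660888672), (19.460805892944336, 23.18834686279297), 49.510894775390625), (9, 13, 23, 23), 408, 130) (428.18932723999023, 154.18528366088867)
(((23.695234298706055, 21.540077209472656), (26.471208572387695, 27.59792137145996), 168.32203674316406), (11, 8, 27, 28), 0, 0) (293.69523429870605, 286.54007720947266)
[609.63292017  -5.67711578 120.        ] [457.28820988 -74.8807175  202.        ]
```

View pics/w1c.png

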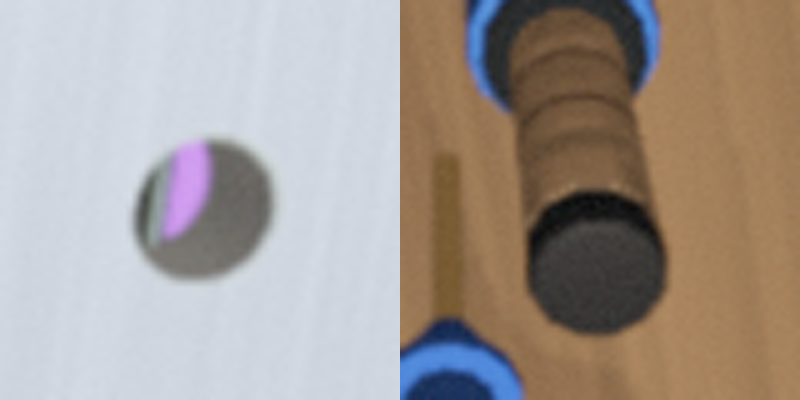

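```bash
python3 -m creep '[[[0,0.1,0.3],0,0],[[0.1,0.24,0.5],0,0],[[0.1,0.24,0.5],0,0],[[0.1,0.24,0.5],0,0],[[0.1,0.24,0.5],0,0]]'
python3 - <<'E'
from h import *
go([457,-76,300],-10.5)
c=cams.get_calibration("wrist");a=cams.get_image("wrist");cv2.imwrite("pics/w2.png",a)
p=np.array(readout.read_state()['eef_pos']);print(proj(c,p),proj(c,p+[0,0,19]),proj(c,[p[0],p[1],204]))
E
```

```text
clock: 3.2
eef_pos: [460.3, -38.1, 291.3]
tool_rot: [-2.489, 1.569, 2.048]
force: [-0.8, 0.3, -0.0]
width: 85.6
clock 3.20 tcp [460.3 -38.1 291.3] w 85.6 F [-0.8  0.3 -0. ]
shift [-0.088  0.034  0.379]
jaw -10.09  tilt x [-6.0e-04  1.2e-03 -1.0e+00]
spin units [0.009, -3.991] q7 0.09543198333347284
[261.14383933 255.82819643] [260.96860918 278.38524441] [261.62040148 194.49329984]
```

View pics/w2.png

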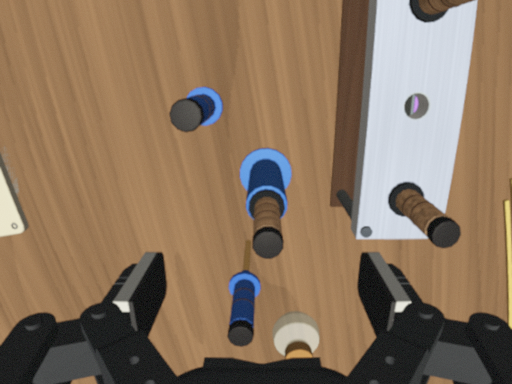

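```bash
python3 - <<'E'
from h import *
a=cv2.imread("pics/w2.png");c=cams.get_calibration("wrist");g=cv2.cvtColor(a,cv2.COLOR_BGR2GRAY)
m=(g[222:262,246:290]<65).astype(np.uint8)
cs,_=cv2.findContours(m,cv2.RETR_EXTERNAL,cv2.CHAIN_APPROX_NONE);k=max(cs,key=cv2.contourArea);b=cv2.boundingRect(k);print(b)
x=b[0]+246+(b[2]-1)/2; yb=b[1]+222+b[3]-1; 
q=(x,yb-(b[2]-1)/2);print(q,plane(c,q,204))
m=(g[85:125,395:440]<175).astype(np.uint8)
cs,_=cv2.findContours(m,cv2.RETR_EXTERNAL,cv2.CHAIN_APPROX_NONE);k=max(cs,key=cv2.contourArea);e=cv2.fitEllipse(k);print(e)
print(plane(c,(e[0][0]+395,e[0][1]+85),120))
cv2.imwrite("pics/w2c.png",cv2.resize(a[150:265,220:320],None,fx=5,fy=5,interpolation=cv2.INTER_CUBIC))
go([*plane(c,q,204)[:2],290])
E
```

```text
(7, 5, 30, 31)
(267.5, 242.5) [458.19126877 -77.14357828 204.        ]
((21.068418502807617, 20.588497161865234), (23.155508041381836, 25.986146926879883), 36.87156295776367)
[610.16010942  -7.2447338  120.        ]
clock 3.25 tcp [460.4 -38.3 291.4] w 85.5 F [-1.1  0.5  0.6]
shift [0.013 0.046 0.386]
jaw -10.11  tilt x [-2.e-04  1.e-03 -1.e+00]
```

View pics/w2c.png

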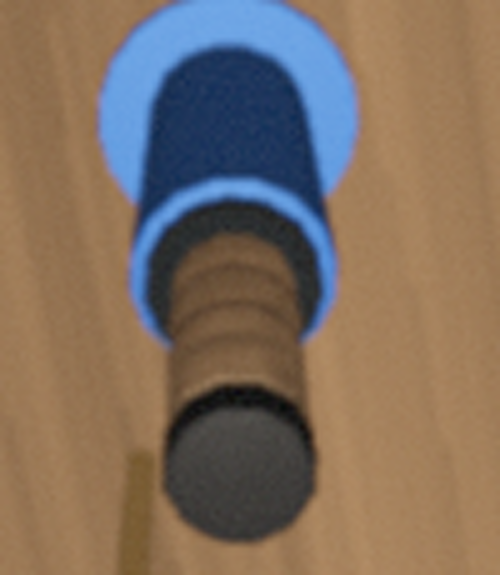

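```bash
python3 -m creep '[[[0,0.05,0.386],0,0],[[0,0.05,0.386],0,0],[[0.3,0.05,0.386],0,0],[[0.5,0.05,0.386],0,0],[[0.5,0.05,0.386],0,0],[[0.5,0.05,0.386],0,0]]'
python3 - <<'E'
from h import *
go([458.2,-77.1,146],-10.5)
E
```

```text
clock: 3.85
eef_pos: [458.8, -78.5, 241.7]
tool_rot: [-2.354, 1.571, 2.179]
force: [0.4, -0.4, 0.4]
width: 85.6
clock 3.85 tcp [458.8 -78.5 241.7] w 85.6 F [ 0.4 -0.4  0.4]
shift [ 0.957 -0.008 -0.012]
jaw -10.25  tilt x [-1.e-04  1.e-04 -1.e+00]
spin units [0.006, -3.994] q7 0.242235063510435
```

```bash
python3 -m creep '[[[0.3,-0.01,-0.01],0,0],[[0.6,-0.01,-0.01],0,0],[[0.8,-0.01,-0.01],0,0],[[0.95,-0.01,-0.01],0,0],[[0.95,-0.01,-0.01],0,0],[[0.95,-0.01,-0.01],0,0.3],[[0.95,-0.01,-0.01],0,0.3],[[0.95,-0.01,-0.01],0,0.3],[[0.95,-0.01,-0.01],0,0.3]]'
python3 - <<'E'
from h import *
go([458.2,-77.1,146],-10.5)
a=cams.get_image("wrist");cv2.imwrite("pics/w3.png",a)
E
```

```text
clock: 4.75
eef_pos: [458.3, -77.9, 147.0]
tool_rot: [1.762, 1.569, 0.012]
force: [-0.0, 0.7, 0.9]
width: 59.5
clock 4.75 tcp [458.3 -77.9 147. ] w 59.5 F [-0.   0.7  0.9]
shift [ 0.01  -0.003 -0.008]
jaw -10.30  tilt x [ 0.0014  0.     -1.    ]
spin units [0.004, -3.996] q7 0.3630954387114464
```

View pics/w3.png

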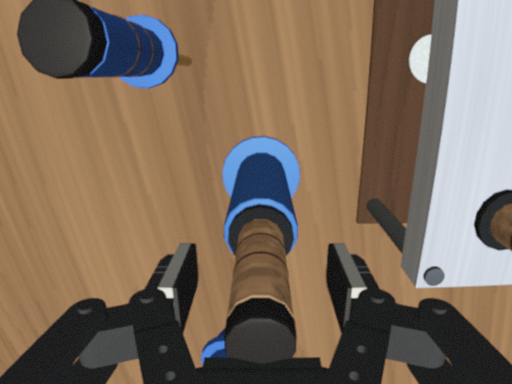

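```bash
python3 -m creep '[[[0,0,0],0,0.6],[[0,0,0],0,1],[[0,0,0],0,1],[[0,0,0],0,1],[[0,0,0],0,1],[[0,0,0],0,1],[[0,0,0],0,1]]'
python3 - <<'E'
from h import *
go([458.2,-77.1,146],-10.5)
a=cams.get_image("wrist");cv2.imwrite("pics/w4.png",a)
E
```

```text
clock: 5.5
eef_pos: [457.7, -77.9, 146.5]
tool_rot: [-2.808, 1.571, 1.725]
force: [-1.6, 1.0, 4.6]
width: 22.4
clock 5.50 tcp [457.7 -77.9 146.5] w 22.4 F [-1.6  1.   4.6]
shift [ 0.005  0.003 -0.009]
jaw -10.32  tilt x [-0.e+00  2.e-04 -1.e+00]
spin units [0.004, -3.996] q7 0.36323381476378247
```

View pics/w4.png

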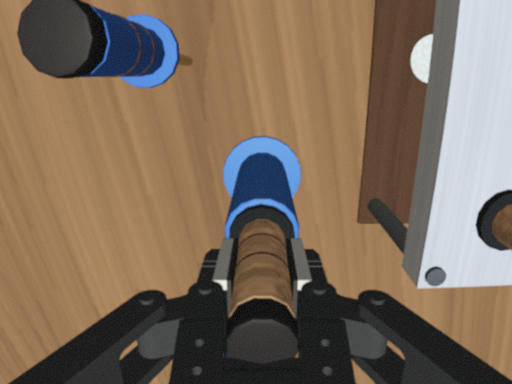

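```bash
python3 -m creep '[[[-0.1,0,0],0,1],[[-0.3,0,0],0,1],[[-0.5,0,0],0,1],[[-0.7,0,0],0,1],[[-0.9,0,0],0,1],[[-1,0,0],0,1],[[-1,0,0],0,1]]'
python3 -m creep '[[[-0.2,0,0],0,1],[[-0.35,0,0],0,1],[[-0.35,0,0],0,1],[[-0.35,0,0],0,1],[[-0.35,0,0],0,1]]'
python3 - <<'E'
from h import *
go([610,-7,285],-10.5)
for n in("scene","side","wrist"): cv2.imwrite(f"pics/{n}5.png",cams.get_image(n))
a=cv2.imread("pics/scene5.png")[110:255,160:365]; b=cv2.imread("pics/side5.png")[85:275,195:345]
cv2.imwrite("pics/m5.png",np.hstack([cv2.resize(a,(480,340),interpolation=cv2.INTER_CUBIC),cv2.resize(b,(268,340),interpolation=cv2.INTER_CUBIC)]))
E
```

```text
clock: 6.25
eef_pos: [458.6, -78.1, 247.5]
tool_rot: [1.726, 1.568, -0.025]
force: [0.1, 0.3, -0.5]
width: 22.6
clock: 6.75
eef_pos: [457.0, -77.7, 280.1]
tool_rot: [-1.459, 1.568, 3.074]
force: [-0.0, -0.6, -1.2]
width: 22.7
clock 6.75 tcp [457.  -77.7 280.1] w 22.7 F [-0.  -0.6 -1.2]
shift [-0.052  1.378 -0.97 ]
jaw -10.31  tilt x [-2.3e-03  2.0e-04 -1.0e+00]
spin units [0.004, -3.996] q7 0.19911773238017622
```

View pics/m5.png

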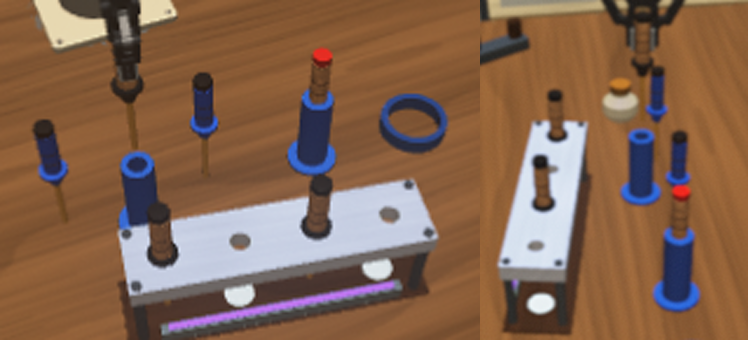

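View pics/wrist5.png

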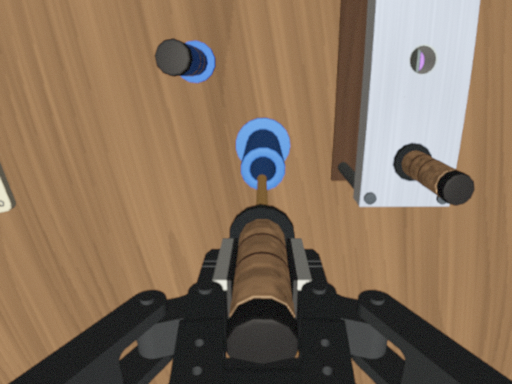

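```bash
python3 - <<'E'
from h import *
a=cv2.imread("pics/wrist5.png");c=cams.get_calibration("wrist")
g=cv2.cvtColor(a,cv2.COLOR_BGR2GRAY);hsv=cv2.cvtColor(a,cv2.COLOR_BGR2HSV)
cv2.imwrite("pics/w5c.png",np.hstack([cv2.resize(a[110:250,220:310],(385,600),interpolation=cv2.INTER_CUBIC),cv2.resize(a[40:80,402:444],(400,600))]))
m=(g[35:85,400:445]<170).astype(np.uint8)
cs,_=cv2.findContours(m,cv2.RETR_EXTERNAL,cv2.CHAIN_APPROX_NONE);k=max(cs,key=cv2.contourArea);e=cv2.fitEllipse(k);print(e)
print(plane(c,(e[0][0]+400,e[0][1]+35),120))
p=readout.read_state()['eef_pos']
for z in(150,200,254):print(z,proj(c,[p[0],p[1],z]))
print(proj(c,[p[0],p[1],120]),plane(c,(263,168),120))
E
```

```text
((22.363868713378906, 24.421630859375), (24.960695266723633, 27.701051712036133), 25.303953170776367)
[610.19046792  -7.35154736 120.        ]
150 [261.70016529 176.87808913]
200 [261.46886156 197.30709036]
254 [261.08705155 231.04346168]
[261.80523747 167.60017844] [458.34171156 -78.48134837 120.        ]
```

View pics/w5c.png

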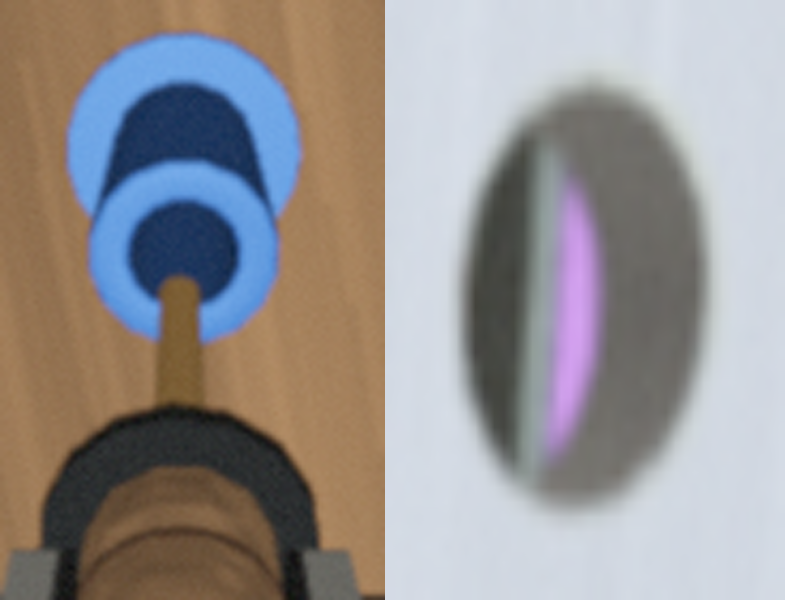

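```bash
python3 -m creep '[[[0,0.2,-0.1],0,1],[[0,0.45,-0.35],0,1],[[0,0.7,-0.6],0,1],[[0,0.9,-0.7],0,1],[[0,0.9,-0.7],0,1]]'
python3 - <<'E'
from h import *
go([609.7,-7,281],-10.5)
cv2.imwrite("pics/w6.png",cams.get_image("wrist"))
E
```

```text
clock: 7.4
eef_pos: [561.4, -23.2, 280.2]
tool_rot: [1.394, 1.57, -0.354]
force: [-0.9, -0.2, -1.0]
width: 22.8
clock 7.40 tcp [561.4 -23.2 280.2] w 22.8 F [-0.9 -0.2 -1. ]
shift [-0.008  0.447 -0.244]
jaw -10.10  tilt x [ 7.e-04 -3.e-04 -1.e+00]
spin units [0.009, -3.991] q7 0.10932700145781667
```

View pics/w6.png

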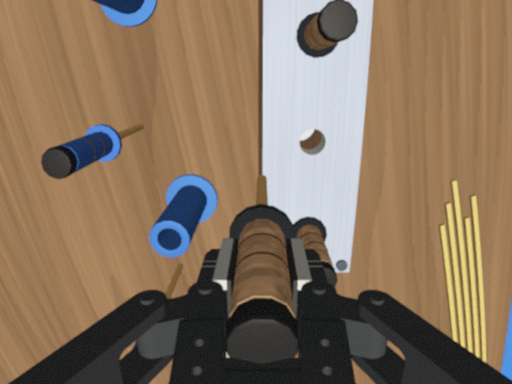

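```bash
cat >> h.py <<'E'
def well(a,c,box,th=170,z=120):
    x0,y0,x1,y1=box;g=cv2.cvtColor(a,cv2.COLOR_BGR2GRAY)[y0:y1,x0:x1]
    m=(np.abs(g.astype(int)-th[1])>th[0]).astype(np.uint8) if isinstance(th,tuple) else (g<th).astype(np.uint8)
    cs,_=cv2.findContours(m,cv2.RETR_EXTERNAL,cv2.CHAIN_APPROX_NONE);k=cv2.convexHull(max(cs,key=cv2.contourArea));e=cv2.fitEllipse(k)
    q=(e[0][0]+x0,e[0][1]+y0);print(e,q,plane(c,q,z));return q
E
python3 - <<'E'
from h import *
a=cv2.imread("pics/w6.png");c=cams.get_calibration("wrist")
well(a,c,(290,118,335,165),175)
cv2.imwrite("pics/w6c.png",cv2.resize(a[118:165,290:335],None,fx=8,fy=8))
E
```

```text
((22.404207229614258, 23.622997283935547), (24.372133255004883, 26.336776733398438), 49.51115036010742) (312.40420722961426, 141.62299728393555) [608.55704224  -8.83736873 120.        ]
```

View pics/w6c.png

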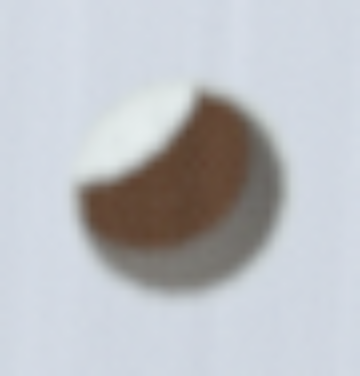

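```bash
python3 -m creep '[[[0,0.2,-0.1],0,1],[[0,0.44,-0.24],0,1],[[0,0.44,-0.24],0,1],[[0,0.44,-0.24],0,1],[[0,0.44,-0.24],0,1]]'
python3 - <<'E'
from h import *
go([609,-7.3,281],-10.5)
cv2.imwrite("pics/w7.png",cams.get_image("wrist"))
for n in("scene","side"): cv2.imwrite(f"pics/{n}7.png",cams.get_image(n))
a=cv2.imread("pics/scene7.png")[110:235,190:340]; b=cv2.imread("pics/side7.png")[85:235,185:285]
cv2.imwrite("pics/m7.png",np.hstack([cv2.resize(a,(480,400),interpolation=cv2.INTER_CUBIC),cv2.resize(b,(267,400),interpolation=cv2.INTER_CUBIC)]))
E
```

```text
clock: 7.95
eef_pos: [605.1, -10.6, 281.2]
tool_rot: [-1.188, 1.569, -2.941]
force: [-0.3, 0.1, 0.3]
width: 22.9
clock 7.95 tcp [605.1 -10.6 281.2] w 22.9 F [-0.3  0.1  0.3]
shift [ 0.001  0.033 -0.039]
jaw -10.41  tilt x [-1.6e-03 -3.0e-04 -1.0e+00]
spin units [0.002, -3.998] q7 0.08337219447180452
```

View pics/m7.png

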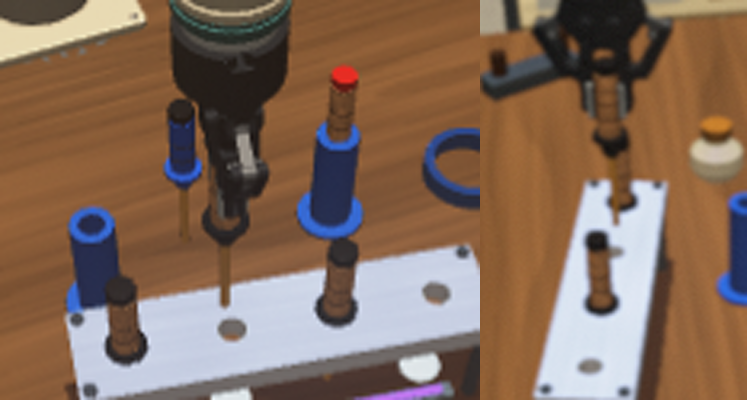

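View pics/w7.png

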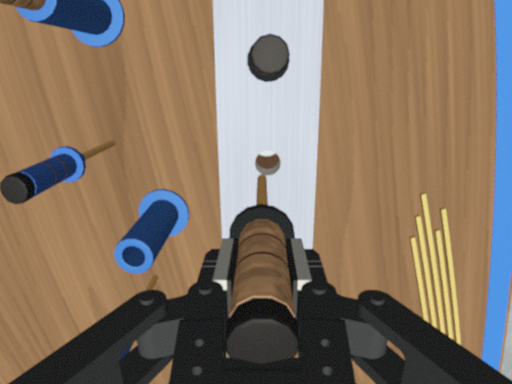

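```bash
python3 - <<'E'
from h import *
a=cams.get_image("wrist");cv2.imwrite("pics/w8.png",a);c=cams.get_calibration("wrist")
q=well(a,c,(248,143,285,176),175)
cv2.imwrite("pics/w8c.png",cv2.resize(a[140:240,230:300],None,fx=6,fy=6,interpolation=cv2.INTER_CUBIC))
go([*plane(c,q,120)[:2],281])
p=readout.read_state()['eef_pos']
print(proj(c,[p[0],p[1],120]),proj(c,[p[0],p[1],151]))
E
```

```text
((18.375083923339844, 20.46718406677246), (24.863195419311523, 25.546722412109375), 44.04151153564453) (266.37508392333984, 163.46718406677246) [610.90071002  -7.04581706 120.        ]
clock 8.15 tcp [605.9  -9.9 281.6] w 22.7 F [-0.2  0.8 -1.5]
shift [ 0.006  0.044 -0.037]
jaw -10.36  tilt x [-1.e-04  2.e-04 -1.e+00]
[261.57919201 167.3778857 ] [261.50167335 176.92339364]
```

View pics/w8c.png

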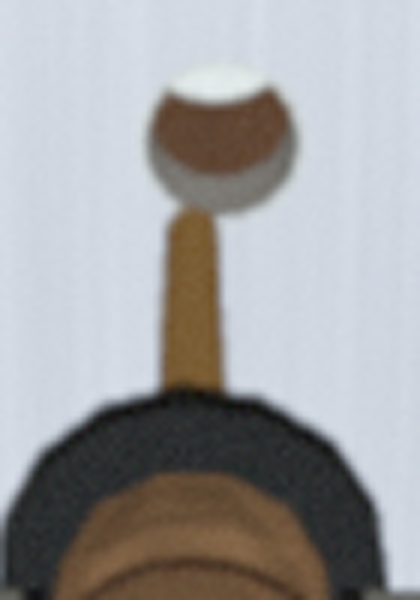

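```bash
python3 -m creep '[[[0.05,0.042,-0.042],0,1],[[0.1,0.042,-0.042],0,1],[[0.1,0.042,-0.042],0,1],[[0.1,0.042,-0.042],0,1],[[0.1,0.042,-0.042],0,1]]'
python3 - <<'E'
from h import *
a=cams.get_image("wrist");a=cams.get_image("wrist");cv2.imwrite("pics/w9.png",a);c=cams.get_calibration("wrist")
q=well(a,c,(240,143,285,185),175)
cv2.imwrite("pics/w9c.png",cv2.resize(a[140:240,230:300],None,fx=6,fy=6,interpolation=cv2.INTER_CUBIC))
go([*plane(c,q,120)[:2],281])
p=readout.read_state()['eef_pos']
print(proj(c,[p[0],p[1],120]),proj(c,[p[0],p[1],p[2]-131]))
for n in("scene","side"): cv2.imwrite(f"pics/{n}9.png",cams.get_image(n))
A=cv2.imread("pics/scene9.png")[150:215,230:300]; b=cv2.imread("pics/side9.png")[130:200,205:265]
cv2.imwrite("pics/m9.png",np.hstack([cv2.resize(A,(430,400),interpolation=cv2.INTER_CUBIC),cv2.resize(b,(343,400),interpolation=cv2.INTER_CUBIC)]))
E
```

```text
clock: 8.65
eef_pos: [611.4, -6.2, 271.3]
tool_rot: [-0.305, 1.571, -2.056]
force: [0.5, -0.9, -0.9]
width: 22.8
((21.11890411376953, 28.397817611694336), (25.63743782043457, 26.42725372314453), 155.0315704345703) (261.11890411376953, 171.39781761169434) [610.91931741  -7.20465526 120.        ]
clock 8.75 tcp [611.4  -6.2 271.4] w 22.6 F [ 0.4  0.3 -0.9]
shift [-0.096 -0.003  0.011]
jaw -10.32  tilt x [ 2.e-04 -1.e-04 -1.e+00]
[261.48567517 170.26449558] [261.43733758 176.74521571]
```

View pics/w9c.png

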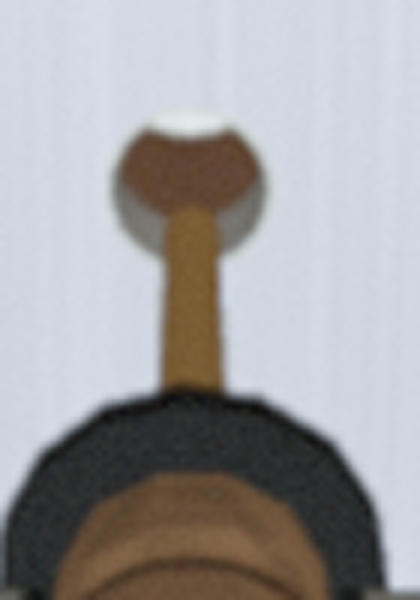

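View pics/m9.png

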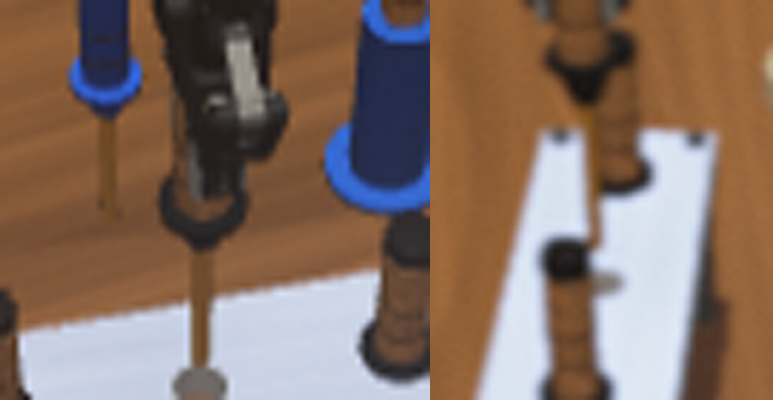

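```bash
python3 -m creep '[[[0.2,0,0],0,1],[[0.4,0,0],0,1],[[0.6,0,0],0,1],[[0.8,0,0],0,1],[[0.95,0,0],0,1],[[0.95,0,0],0,1],[[0.95,0,0],0,1]]'
python3 - <<'E'
from h import *
a=cams.get_image("wrist");a=cams.get_image("wrist");c=cams.get_calibration("wrist")
cv2.imwrite("pics/w10c.png",cv2.resize(a[140:240,220:310],None,fx=6,fy=6,interpolation=cv2.INTER_CUBIC))
go([611,-7,147])
for n in("scene","side"): cv2.imwrite(f"pics/{n}10.png",cams.get_image(n))
A=cv2.imread("pics/scene10.png")[150:230,220:310]; b=cv2.imread("pics/side10.png")[130:220,205:265]
cv2.imwrite("pics/m10.png",np.hstack([cv2.resize(A,(430,400),interpolation=cv2.INTER_CUBIC),cv2.resize(b,(270,400),interpolation=cv2.INTER_CUBIC)]))
E
```

```text
clock: 9.55
eef_pos: [611.6, -6.3, 176.6]
tool_rot: [0.923, 1.571, -0.828]
force: [0.2, -1.0, -0.8]
width: 22.5
clock 9.65 tcp [612.2  -6.3 177.4] w 22.6 F [ 0.1 -0.1 -0.2]
shift [ 0.304 -0.011  0.009]
jaw -10.32  tilt x [ 2.e-03 -1.e-04 -1.e+00]
```

View pics/w10c.png

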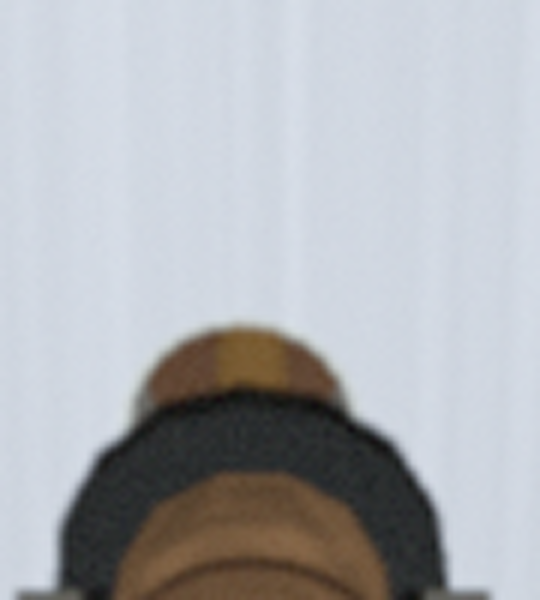

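View pics/m10.png

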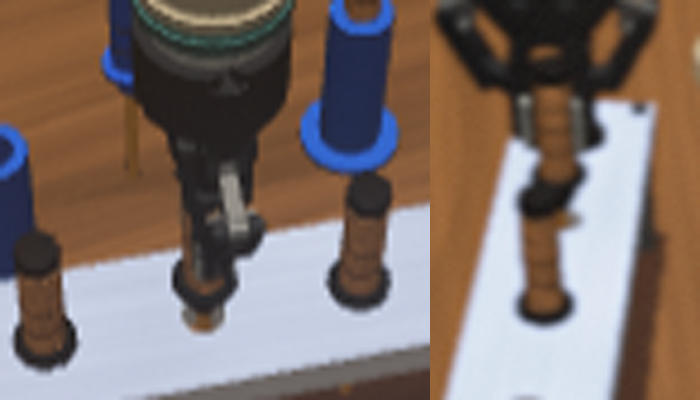

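```bash
python3 - <<'E'
from h import *
c=cams.get_calibration("wrist");p=np.array(readout.read_state()['eef_pos'])
R=Ro.from_euler('xyz',readout.read_state()['tool_rot']).as_matrix()
print(p, R.T@(plane(c,(260,193.7),120)-p))
E
```

```text
[612.06623636  -6.14539304 177.35894339] [ 57.36202948  -0.7611829  -10.75699281]
```

```bash
python3 -m creep '[[[0,-0.012,0.006],0,1],[[0.1,-0.012,0.006],0,1],[[0.15,-0.012,0.006],0,1],[[0.18,-0.012,0.006],0,1],[[0.18,-0.012,0.006],0,1],[[0.18,-0.012,0.006],0,1]]'
python3 - <<'E'
from h import *
go([611,-7,147])
E
```

```text
clock: 10.35
eef_pos: [610.1, -6.5, 158.1]
tool_rot: [-0.943, 1.57, -2.693]
force: [-0.5, 0.0, -0.7]
width: 22.3
clock 10.35 tcp [610.1  -6.5 158.1] w 22.3 F [-0.5  0.  -0.7]
shift [0.111 0.01  0.003]
jaw -10.31  tilt x [-3.e-04 -1.e-04 -1.e+00]
```

```bash
python3 -m creep '[[[0.02,0,0],0,1],[[0.04,0,0],0,1],[[0.06,0,0],0,1],[[0.08,0,0],0,1],[[0.08,0,0],0,1],[[0.08,0,0],0,1]]'
```

```text
clock: 10.95
eef_pos: [610.1, -6.5, 150.2]
tool_rot: [-2.154, 1.571, 2.378]
force: [0.1, 1.0, -0.4]
width: 22.4
```

```bash
python3 -m creep '[[[0.02,0,0],0,1],[[0.035,0,0],0,1],[[0.045,0,0],0,1],[[0.045,0,0],0,1],[[0.045,0,0],0,1]]'
python3 - <<'E'
from h import *
a=cams.get_image("wrist");go([611,-7,147])
for n in("scene","side"): cv2.imwrite(f"pics/{n}11.png",cams.get_image(n))
A=cv2.imread("pics/scene11.png")[150:230,220:310]; b=a[130:260,190:330]
cv2.imwrite("pics/m11.png",np.hstack([cv2.resize(A,(430,400),interpolation=cv2.INTER_CUBIC),cv2.resize(b,(370,400),interpolation=cv2.INTER_CUBIC)]))
E
```

```text
clock: 11.45
eef_pos: [610.1, -6.5, 146.6]
tool_rot: [2.785, 1.57, 1.034]
force: [-1.6, 0.3, 5.4]
width: 22.7
clock 11.50 tcp [610.1  -6.5 146.5] w 22.8 F [-2.   1.1  5.1]
shift [-0.005  0.01   0.004]
jaw -10.32  tilt x [ 2.e-04  4.e-04 -1.e+00]
```

View pics/m11.png

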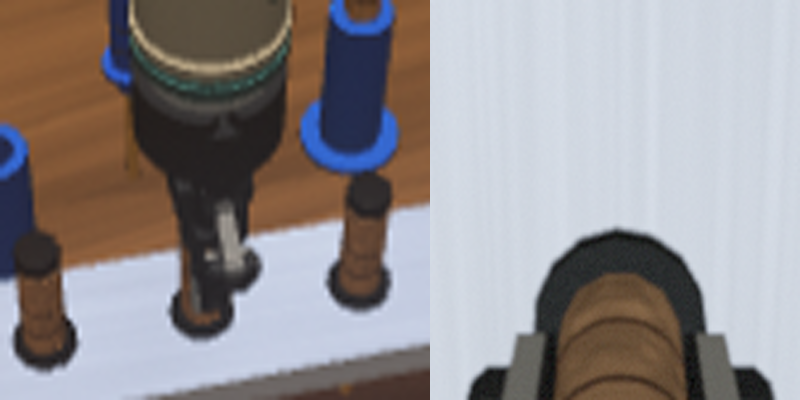

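```bash
python3 -m creep '[[[0.01,0,0],0,1],[[0.02,0,0],0,1],[[0.03,0,0],0,1],[[0.03,0,0],0,1]]'
python3 -m creep '[[[-0.02,0,0],0,0.7],[[-0.02,0,0],0,0.5],[[-0.02,0,0],0,0.4],[[-0.02,0,0],0,0.3],[[-0.02,0,0],0,0.3],[[-0.02,0,0],0,0.3],[[-0.02,0,0],0,0.3]]'
python3 - <<'E'
from h import *
a=cams.get_image("wrist");go([611,-7,147])
cv2.imwrite("pics/w12.png",a)
E
```

```text
clock: 12.0
eef_pos: [610.2, -6.4, 146.4]
tool_rot: [2.708, 1.568, 0.957]
force: [-7.2, 1.9, 25.0]
width: 22.5
clock: 12.7
eef_pos: [610.0, -6.5, 144.6]
tool_rot: [-1.085, 1.57, -2.836]
force: [-0.0, -0.4, -0.2]
width: 59.6
clock 12.75 tcp [610.   -6.5 144.6] w 59.4 F [0.1 0.6 0. ]
shift [-0.024  0.01   0.003]
jaw -10.31  tilt x [-2.e-04 -0.e+00 -1.e+00]
```

View pics/w12.png

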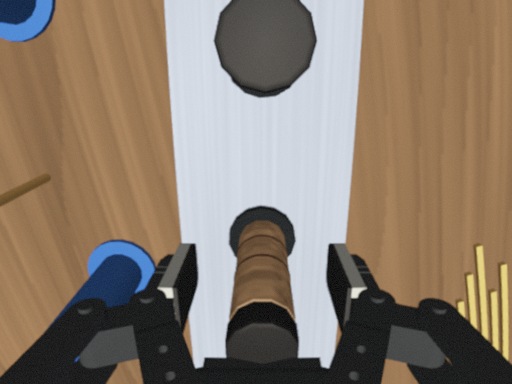

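```bash
python3 -m creep '[[[-0.2,0,0],0,0.3],[[-0.5,0,0],0,0.3],[[-0.9,0,0],0,0.3],[[-1,0,0],0,0.3],[[-1,0,0],0,0.3]]'
python3 -m creep '[[[-0.4,0,0],0,0.3],[[-0.4,0,0],0,0.3],[[-0.4,-0.3,-0.3],0,0.3],[[-0.4,-0.6,-0.6],0,0.3],[[-0.4,-1,-1],0,0.3],[[-0.4,-1,-1],0,0.3],[[-0.4,-1,-1],0,0.3]]'
python3 - <<'E'
from h import *
go([440.5,174,285],-10.5)
cv2.imwrite("pics/w13.png",cams.get_image("wrist"))
b=cams.get_image("scene");cv2.imwrite("pics/s13.png",cv2.resize(b[120:265,160:365],None,fx=3.9,fy=3.9,interpolation=cv2.INTER_CUBIC))
E
```

```text
clock: 13.25
eef_pos: [611.2, -6.6, 246.7]
tool_rot: [1.809, 1.567, 0.059]
force: [-0.3, 0.9, -0.6]
width: 59.6
clock: 13.95
eef_pos: [528.0, 112.0, 283.4]
tool_rot: [-1.448, 1.568, 3.089]
force: [-0.6, -0.7, 0.7]
width: 59.7
clock 13.95 tcp [528.  112.  283.4] w 59.7 F [-0.6 -0.7  0.7]
shift [-0.014 -0.97  -0.458]
jaw -10.06  tilt x [-2.8e-03  1.0e-04 -1.0e+00]
spin units [0.01, -3.99] q7 -0.1448860481432883
```

View pics/w13.png

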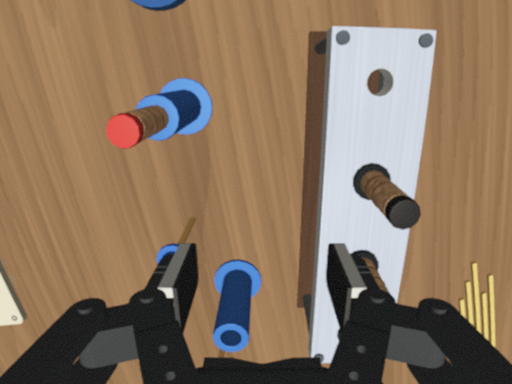

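View pics/s13.png

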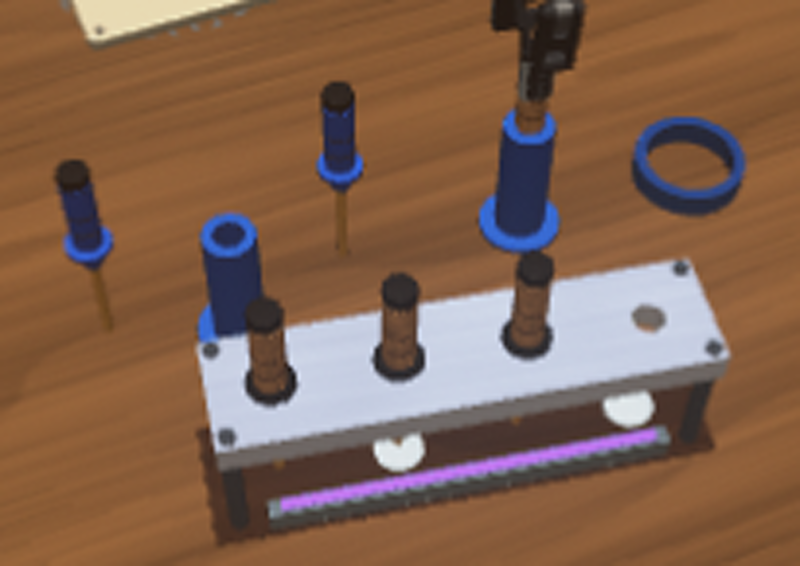

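```bash
python3 -m creep '[[[0,-0.3,-0.15],0,0.2],[[0,-0.6,-0.3],0,0],[[0,-0.97,-0.45],0,0],[[0,-0.97,-0.45],0,0],[[0,-0.97,-0.45],0,0]]'
python3 - <<'E'
from h import *
cams.get_image("wrist");cams.get_image("wrist")
c=cams.get_calibration("wrist");a=cams.get_image("wrist");cv2.imwrite("pics/w14.png",a)
h=cv2.cvtColor(a,cv2.COLOR_BGR2HSV)
m=((h[...,1]>150)&(h[...,2]>120)&((h[...,0]<8)|(h[...,0]>172))).astype(np.uint8)
cs,_=cv2.findContours(m,cv2.RETR_EXTERNAL,cv2.CHAIN_APPROX_NONE);k=max(cs,key=cv2.contourArea);b=cv2.boundingRect(k);e=cv2.minEnclosingCircle(k);print(b,e)
P=plane(c,e[0],198);print(P)
go([*P[:2],141],-10.5)
E
```

```text
clock: 14.55
eef_pos: [442.9, 170.6, 284.8]
tool_rot: [1.156, 1.57, -0.596]
force: [0.8, 0.0, 0.5]
width: 85.0
(242, 173, 33, 32) ((257.8431091308594, 188.4790802001953), 16.77758026123047)
[442.27604529 174.52548083 198.        ]
clock 14.70 tcp [443.7 169.9 284.8] w 85.5 F [ 0.2 -0.6  0.4]
shift [ 1.438 -0.025 -0.044]
jaw -10.50  tilt x [ 1.2e-03 -8.0e-04 -1.0e+00]
spin units [0.0, -4.0] q7 -0.3420756171489446
```

View pics/w14.png

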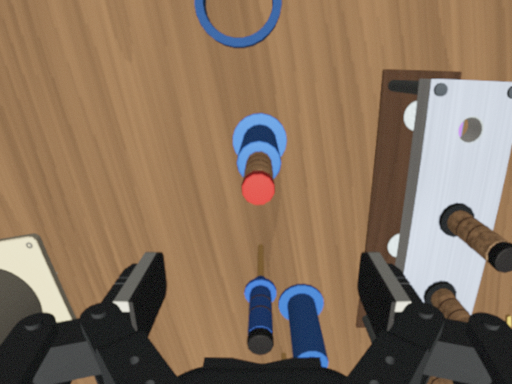

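```bash
python3 -m creep '[[[0,-0.025,-0.042],0,0],[[0.2,-0.025,-0.042],0,0],[[0.5,-0.025,-0.042],0,0],[[0.8,-0.025,-0.042],0,0],[[0.8,-0.025,-0.042],0,0]]'
python3 -m creep '[[[0.2,0,0],0,0],[[0.4,0,0],0,0.1],[[0.55,0,0],0,0.2],[[0.63,0,0],0,0.3],[[0.63,0,0],0,0.3],[[0.63,0,0],0,0.3]]'
python3 - <<'E'
from h import *
a=cams.get_image("wrist")
a=cams.get_image("wrist");cv2.imwrite("pics/w15.png",a);go([442.3,174,141],-10.5)
E
```

```text
clock: 15.2
eef_pos: [438.5, 174.9, 202.0]
tool_rot: [-0.897, 1.564, -2.649]
force: [0.0, 0.8, 0.6]
width: 85.5
clock: 15.8
eef_pos: [441.4, 176.2, 142.7]
tool_rot: [2.174, 1.569, 0.423]
force: [-0.0, -0.6, 1.8]
width: 60.1
clock 15.90 tcp [441.3 176.3 142.7] w 59.7 F [0.2 0.4 0.8]
shift [0.017 0.014 0.02 ]
jaw -10.32  tilt x [ 1.6e-03  8.0e-04 -1.0e+00]
spin units [0.004, -3.996] q7 -0.18494979720163374
```

View pics/w15.png

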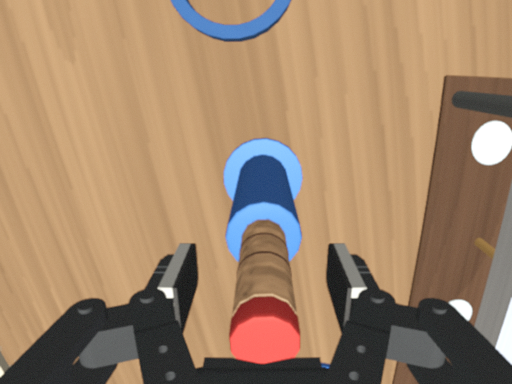

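```bash
python3 -m creep '[[[0.01,0.013,0.01],0,0.3],[[0.01,0.013,0.01],0,0.3],[[0.01,0.013,0.01],0,0.3]]'
python3 - <<'E'
from h import *
a=cams.get_image("wrist");c=cams.get_calibration("wrist")
h=cv2.cvtColor(a,cv2.COLOR_BGR2HSV)
m=((h[...,1]>150)&(h[...,2]>185)&((h[...,0]<8)|(h[...,0]>172))).astype(np.uint8)
cs,_=cv2.findContours(m,cv2.RETR_EXTERNAL,cv2.CHAIN_APPROX_NONE);k=max(cs,key=cv2.contourArea);print(cv2.boundingRect(k))
cv2.imwrite("pics/w16.png",cv2.resize(a[180:384,180:340],None,fx=2.9,fy=2.9))
x,y,w,hh=cv2.boundingRect(k)
go([442,174,141]);p=readout.read_state()['eef_pos'];print(proj(c,[p[0],p[1],198]),proj(c,[p[0],p[1],120]),plane(c,(x+w/2-.5,y+hh-1-w/2*.96),198))
E
```

```text
clock: 16.2
eef_pos: [441.7, 174.8, 141.0]
tool_rot: [2.433, 1.57, 0.683]
force: [-0.2, -0.2, -0.7]
width: 59.7
(227, 316, 72, 48)
clock 16.25 tcp [441.7 174.9 140.9] w 60.0 F [-0.6 -0.8 -0.1]
shift [-0.001  0.005  0.008]
jaw -10.32  tilt x [ 1.e-04  2.e-04 -1.e+00]
[260.16777991 344.44948078] [261.00158432 235.57756531] [443.54572475 181.08289632 198.        ]
```

View pics/w16.png

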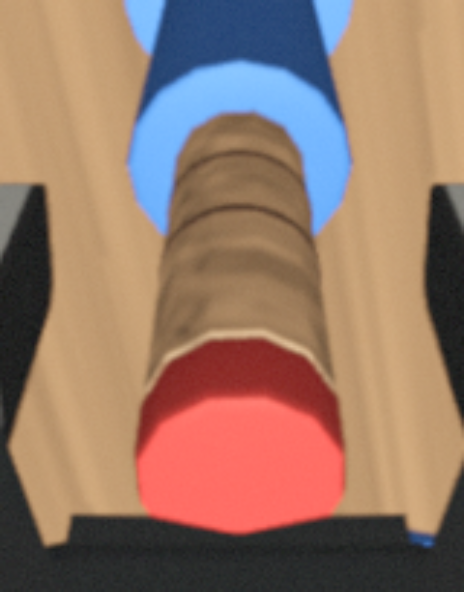

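```bash
python3 -m creep '[[[0,0.008,-0.004],0,0.3],[[0,0.008,-0.004],0,0.4],[[0,0.008,-0.004],0,0.6],[[0,0.008,-0.004],0,1],[[0,0.008,-0.004],0,1],[[0,0.008,-0.004],0,1],[[0,0.008,-0.004],0,1],[[0,0.008,-0.004],0,1]]'
python3 -m creep '[[[-0.1,0,0],0,1],[[-0.3,0,0],0,1],[[-0.5,0,0],0,1],[[-0.7,0,0],0,1],[[-0.9,0,0],0,1],[[-1,0,0],0,1],[[-1,0,0],0,1]]'
python3 -m creep '[[[-0.2,0,0],0,1],[[-0.4,0,0],0,1],[[-0.6,0,0],0,1],[[-0.8,0,0],0,1],[[-0.8,0,0],0,1],[[-0.8,0,0],0,1],[[-0.8,0,0],0,1]]'
python3 - <<'E'
from h import *
a=cams.get_image("wrist");go([643,170.4,320],-10.5);cv2.imwrite("pics/w17.png",a)
A=cams.get_image("scene")[90:215,220:370];b=cams.get_image("side")[85:285,215:355]
cv2.imwrite("pics/m17.png",np.hstack([cv2.resize(A,(480,400),interpolation=cv2.INTER_CUBIC),cv2.resize(b,(280,400),interpolation=cv2.INTER_CUBIC)]))
E
```

```text
clock: 17.05
eef_pos: [442.3, 175.1, 140.9]
tool_rot: [-1.899, 1.57, 2.634]
force: [-1.9, 0.4, 4.7]
width: 22.9
clock: 17.75
eef_pos: [443.3, 175.4, 242.0]
tool_rot: [2.231, 1.568, 0.48]
force: [1.1, -0.4, -1.4]
width: 22.7
clock: 18.45
eef_pos: [441.6, 174.9, 319.3]
tool_rot: [-0.93, 1.568, -2.681]
force: [-0.0, 0.4, -1.6]
width: 22.6
clock 18.50 tcp [441.6 174.8 319.4] w 22.8 F [-0.4  0.1 -0.7]
shift [-0.01   1.989 -0.317]
jaw -10.32  tilt x [-0.0024 -0.0013 -1.    ]
spin units [0.004, -3.996] q7 -0.3789676387763341
```

View pics/w17.png

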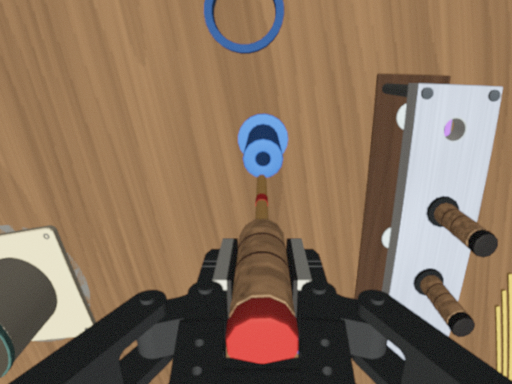

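View pics/m17.png

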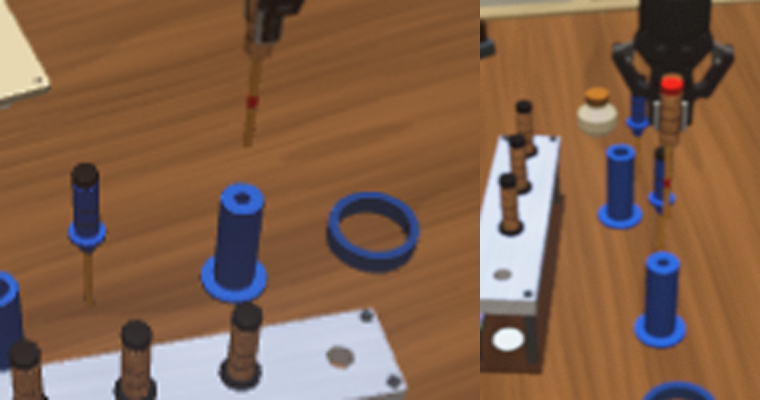

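```bash
python3 -m creep '[[[0,0.2,0],0,1],[[0,0.5,-0.1],0,1],[[0,0.8,-0.16],0,1],[[0,1,-0.16],0,1],[[0,1,-0.16],0,1]]'
python3 -m creep '[[[0,0.2,0],0,1],[[0,0.5,-0.1],0,1],[[0,0.75,-0.16],0,1],[[0,0.85,-0.16],0,1],[[0,0.85,-0.16],0,1],[[0,0.85,-0.16],0,1]]'
python3 - <<'E'
from h import *
a=cams.get_image("wrist");a=cams.get_image("wrist");a=cams.get_image("wrist");go([643,170.4,320],-10.5);cv2.imwrite("pics/w18.png",a)
E
```

```text
clock: 19.1
eef_pos: [545.9, 171.7, 319.7]
tool_rot: [0.512, 1.568, -1.24]
force: [-0.5, -0.3, -0.1]
width: 22.2
clock: 19.7
eef_pos: [628.9, 173.2, 320.4]
tool_rot: [-1.369, 1.569, -3.12]
force: [-0.4, -1.1, -0.2]
width: 22.7
clock 19.85 tcp [629.1 173.7 321.1] w 22.5 F [ 0.1  0.  -1.1]
shift [0.011 0.143 0.008]
jaw -10.30  tilt x [-7.e-04  6.e-04 -1.e+00]
spin units [0.004, -3.996] q7 -0.21472831104278375
```

View pics/w18.png

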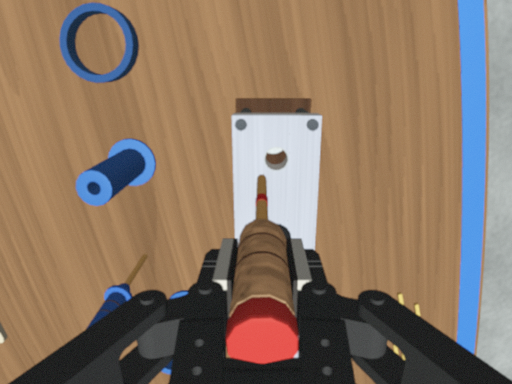

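```bash
python3 - <<'E'
from h import *
a=cv2.imread("pics/w18.png");c=cams.get_calibration("wrist")
q=well(a,c,(258,140,296,172),175)
go([*plane(c,q,120)[:2],270])
p=readout.read_state()['eef_pos'];print(proj(c,[p[0],p[1],120]))
cv2.imwrite("pics/w18c.png",cv2.resize(a[140:240,230:300],None,fx=6,fy=6,interpolation=cv2.INTER_CUBIC))
E
```

```text
((17.96811866760254, 18.75602149963379), (20.989553451538086, 22.380720138549805), 83.74380493164062) (275.96811866760254, 158.7560214996338) [643.35939649 169.89889194 120.        ]
clock 19.85 tcp [629.1 173.7 321.1] w 22.5 F [ 0.1  0.  -1.1]
shift [0.511 0.147 0.012]
jaw -10.30  tilt x [-7.e-04  6.e-04 -1.e+00]
[261.77215447 157.6207663 ]
```

View pics/w18c.png

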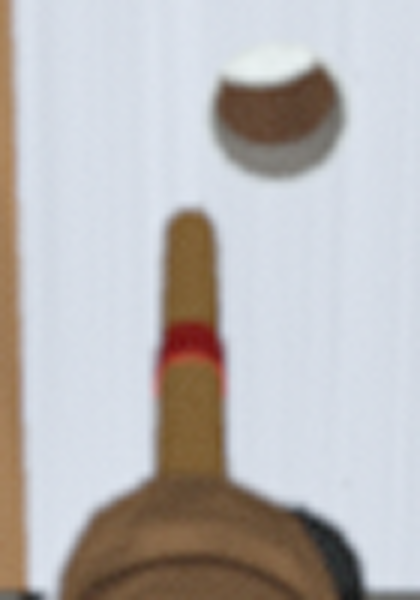

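```bash
python3 -m creep '[[[0,0.08,0.004],0,1],[[0,0.145,0.007],0,1],[[0.1,0.145,0.007],0,1],[[0.3,0.145,0.007],0,1],[[0.55,0.145,0.007],0,1],[[0.55,0.145,0.007],0,1],[[0.55,0.145,0.007],0,1],[[0.55,0.145,0.007],0,1]]'
python3 - <<'E'
from h import *
a=cams.get_image("wrist");a=cams.get_image("wrist");a=cams.get_image("wrist");c=cams.get_calibration("wrist")
go([643.2,170.4,196],-10.5);cv2.imwrite("pics/w19.png",a)
p=np.array(readout.read_state()['eef_pos'])
for h in (0,55,100):print(proj(c,[p[0],p[1],p[2]-131+h]))
print(proj(c,[p[0],p[1],120]))
for n in("scene","side"): cv2.imwrite(f"pics/{n}19.png",cams.get_image(n))
A=cv2.imread("pics/scene19.png")[140:220,280:370]; b=cv2.imread("pics/side19.png")[100:240,185:285]
cv2.imwrite("pics/m19.png",np.hstack([cv2.resize(A,(450,400),interpolation=cv2.INTER_CUBIC),cv2.resize(b,(286,400),interpolation=cv2.INTER_CUBIC)]))
cv2.imwrite("pics/w19c.png",cv2.resize(a[140:240,220:310],None,fx=6,fy=6,interpolation=cv2.INTER_CUBIC))
E
```

```text
clock: 20.65
eef_pos: [645.2, 170.0, 267.0]
tool_rot: [1.851, 1.569, 0.1]
force: [-0.6, -0.2, -1.4]
width: 22.6
clock 20.80 tcp [645.  170.2 267. ] w 22.7 F [-0.1  1.3 -1.4]
shift [ 0.71  -0.02   0.002]
jaw -10.31  tilt x [ 2.e-03  6.e-04 -1.e+00]
spin units [0.004, -3.996] q7 -0.1817324407569262
[261.18798519 176.82699005]
[261.09331585 199.60837988]
[260.97789855 227.52410151]
[261.20941761 171.68378851]
```

View pics/w19c.png

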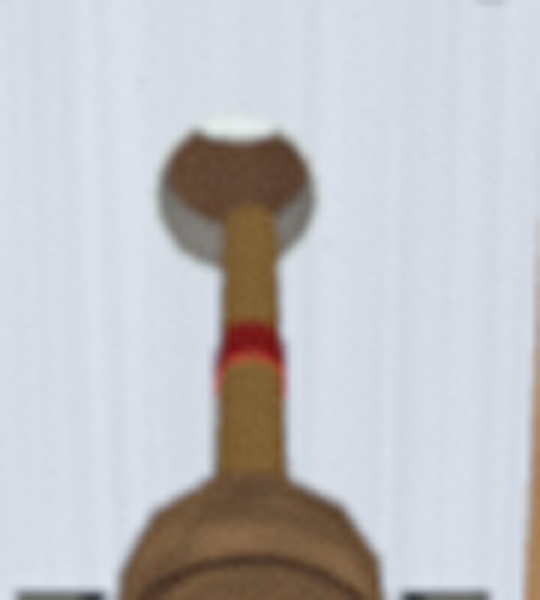

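View pics/m19.png

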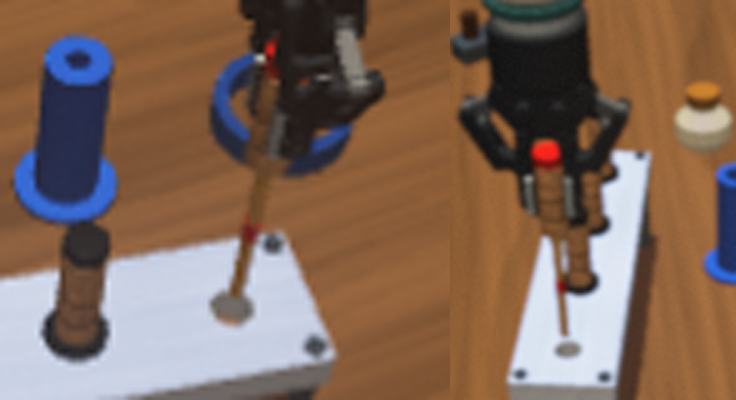

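```bash
python3 -m creep '[[[0,-0.02,0],0,1],[[0,-0.02,0],0,1],[[0,-0.02,0],0,1],[[0,-0.02,0],0,1]]'
python3 - <<'E'
from h import *
go([643.2,170.4,196],-10.5)
A=cams.get_image("scene");B=cams.get_image("side");cv2.imwrite("pics/scene20.png",A);cv2.imwrite("pics/side20.png",B)
cs=cams.get_calibration("scene");cd=cams.get_calibration("side");p=np.array(readout.read_state()['eef_pos'])
for n,c in(("scene",cs),("side",cd)):
    print(n,[np.round(proj(c,[p[0],p[1],p[2]-131+h]),1) for h in(0,55,100)],'well',proj(c,[643.2,170.4,120]))
cv2.imwrite("pics/m20.png",np.hstack([cv2.resize(A[160:210,310:350],(400,500),interpolation=cv2.INTER_CUBIC),cv2.resize(B[175:230,205:245],(364,500),interpolation=cv2.INTER_CUBIC)]))
E
```

```text
clock: 21.3
eef_pos: [642.4, 170.5, 265.8]
tool_rot: [2.087, 1.571, 0.336]
force: [-0.1, -0.9, -1.0]
width: 22.6
clock 21.30 tcp [642.4 170.5 265.8] w 22.6 F [-0.1 -0.9 -1. ]
shift [0.698 0.008 0.   ]
jaw -10.31  tilt x [ 1.e-04  0.e+00 -1.e+00]
spin units [0.004, -3.996] q7 -0.18243286462736816
scene [array([326.9, 197.1]), array([330. , 184.5]), array([332.6, 173.3])] well [326.28859475 200.57571181]
side [array([224.7, 217.2]), array([223.1, 199.8]), array([221.7, 184.7])] well [224.79009443 221.75633563]
```

View pics/m20.png

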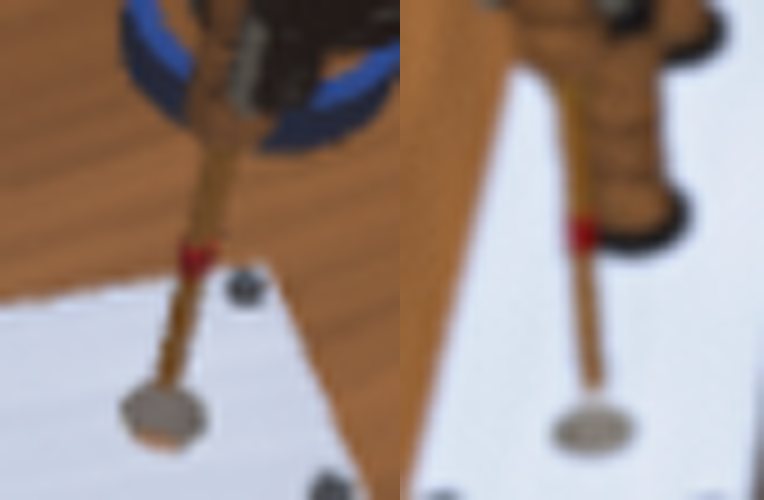

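```bash
python3 -m creep '[[[0.1,0.002,0],0,1],[[0.2,0.002,0],0,1],[[0.3,0.002,0],0,1],[[0.4,0.002,0],0,1],[[0.4,0.002,0],0,1],[[0.4,0.002,0],0,1],[[0.4,0.002,0],0,1]]'
python3 - <<'E'
from h import *
cams.get_image("wrist");a=cams.get_image("wrist");c=cams.get_calibration("wrist")
go([643.2,170.4,196],-10.5);cv2.imwrite("pics/w21.png",a)
p=np.array(readout.read_state()['eef_pos'])
print(proj(c,[p[0],p[1],120]))
cv2.imwrite("pics/w21c.png",cv2.resize(a[140:240,220:310],None,fx=6,fy=6,interpolation=cv2.INTER_CUBIC))
E
```

```text
clock: 22.1
eef_pos: [643.0, 170.4, 226.2]
tool_rot: [1.82, 1.57, 0.07]
force: [1.1, -0.6, -0.1]
width: 22.5
clock 22.20 tcp [643.  170.5 226.4] w 22.6 F [ 0.2 -0.7 -0.3]
shift [0.304 0.002 0.001]
jaw -10.31  tilt x [ 1.1e-03  3.0e-04 -1.0e+00]
spin units [0.004, -3.996] q7 -0.16293394589446578
[261.2685964  185.86644055]
```

View pics/w21c.png

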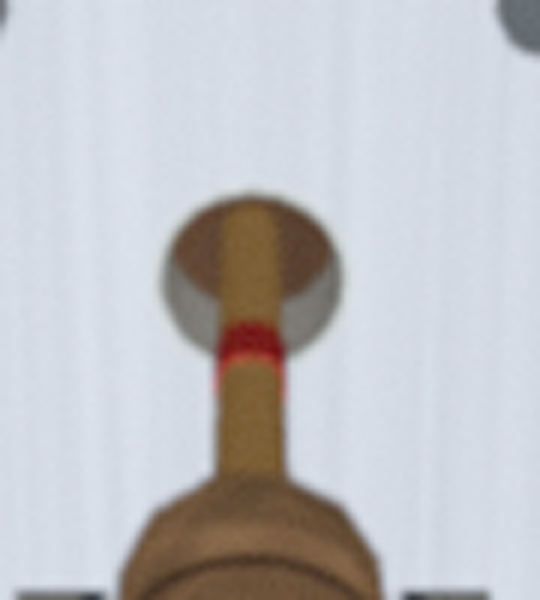

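```bash
python3 -m creep '[[[0.1,0.002,0],0,1],[[0.2,0.002,0],0,1],[[0.28,0.002,0],0,1],[[0.304,0.002,0],0,1],[[0.304,0.002,0],0,1],[[0.304,0.002,0],0,1],[[0.304,0.002,0],0,1]]'
python3 - <<'E'
from h import *
cams.get_image("wrist");a=cams.get_image("wrist");c=cams.get_calibration("wrist")
go([643.2,170.4,196],-10.5);cv2.imwrite("pics/w22.png",a)
p=np.array(readout.read_state()['eef_pos'])
print(proj(c,[p[0],p[1],120]))
# front (camera-facing, tool -z side) points of stem surface at band edges
R=Ro.from_euler('xyz',readout.read_state()['tool_rot']).as_matrix()
for z in(114,120,126):print(z,proj(c,np.array([p[0],p[1],z])-4*R[:,2]))
A=cams.get_image("scene");B=cams.get_image("side")
cv2.imwrite("pics/m22.png",np.hstack([cv2.resize(A[175:215,305:350],(450,400),interpolation=cv2.INTER_CUBIC),cv2.resize(B[180:235,205:250],(327,400),interpolation=cv2.INTER_CUBIC)]))
cv2.imwrite("pics/w22c.png",cv2.resize(a[160:240,220:310],None,fx=7,fy=7,interpolation=cv2.INTER_CUBIC))
E
```

```text
clock: 22.9
eef_pos: [643.1, 170.4, 195.8]
tool_rot: [1.933, 1.57, 0.182]
force: [0.4, 1.0, -1.1]
width: 22.6
clock 23.00 tcp [643.  170.5 195.8] w 23.0 F [-0.4 -0.6 -0.8]
shift [-0.002  0.002  0.   ]
jaw -10.31  tilt x [ 7.e-04  2.e-04 -1.e+00]
spin units [0.004, -3.996] q7 -0.14739822429214106
[261.22046374 199.68527022]
114 [261.24259664 191.3070233 ]
120 [261.22282975 194.16918382]
126 [261.20207166 197.17568738]
```

View pics/w22c.png

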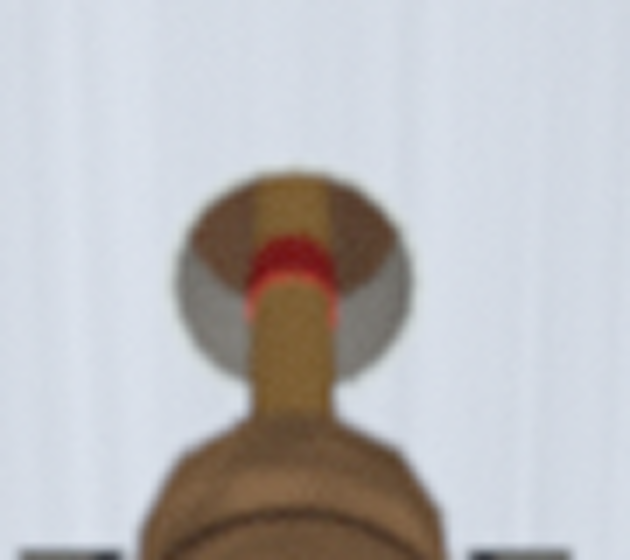

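View pics/m22.png

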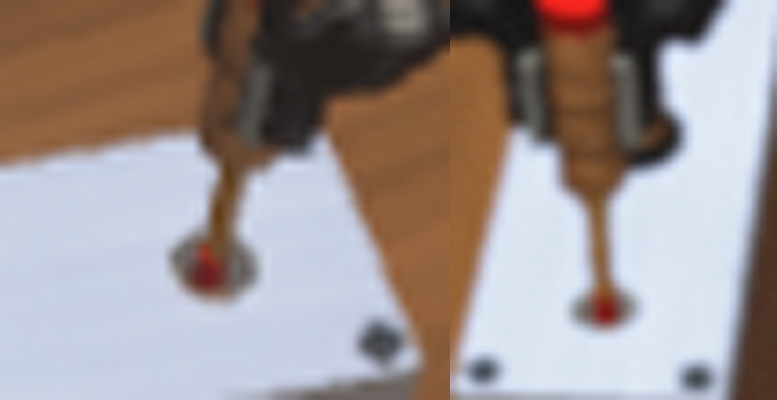

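```bash
python3 - <<'E'
from h import *
for n in("w17","w19","w22"):
    a=cv2.imread(f"pics/{n}.png");h=cv2.cvtColor(a,cv2.COLOR_BGR2HSV)
    m=((h[...,1]>150)&(h[...,2]>185)&((h[...,0]<8)|(h[...,0]>172))).astype(np.uint8)
    m[:280]=0
    cs,_=cv2.findContours(m,cv2.RETR_EXTERNAL,cv2.CHAIN_APPROX_NONE);k=max(cs,key=cv2.contourArea);print(n,cv2.boundingRect(k))
# band & hole centroids in fresh images
for n,box in(("scene",(318,195,335,208)),("side",(217,215,235,228))):
    a=cams.get_image(n);c=cams.get_calibration(n);x0,y0,x1,y1=box;r=a[y0:y1,x0:x1].astype(float)
    w=np.clip(r[...,2]-1.6*r[...,1]-15,0,None);yy,xx=np.mgrid[y0:y1,x0:x1];print(n,(w*xx).sum()/w.sum(),(w*yy).sum()/w.sum())
    for z in(114,120,126):print(z,proj(c,[643,170.4,z]))
    q=well(cv2.imread(f"pics/{n}0.png"),c,box,165)
E
```

```text
w17 (227, 318, 71, 45)
w19 (227, 318, 71, 45)
w22 (227, 318, 71, 45)
scene 325.37889688249396 201.51918465227817
114 [325.94607237 201.81105827]
120 [326.2539047  200.52177032]
126 [326.56431283 199.22092762]
((7.958592414855957, 6.112490177154541), (6.523142337799072, 8.441919326782227), 94.4516830444336) (325.95859241485596, 201.11249017715454) [644.47184947 168.66900332 120.        ]
side 225.88358556460997 222.06344586728753
114 [225.03764852 223.56510165]
120 [224.87069827 221.74921668]
126 [224.70276839 219.92171154]
((8.774052619934082, 7.069201469421387), (4.738810062408447, 8.421187400817871), 87.84524536132812) (225.77405261993408, 222.0692014694214) [640.83363869 171.89956556 120.        ]
```

```bash
python3 - <<'E'
from h import *
b=cams.get_image("scene")[120:265,160:365];d=cams.get_image("side")[115:315,195:345]
cv2.imwrite("pics/s23.png",np.hstack([cv2.resize(b,(500,354),interpolation=cv2.INTER_CUBIC),cv2.resize(d,(266,354),interpolation=cv2.INTER_CUBIC)]))
go([643.1,170.4,195.9])
E
```

```text
clock 23.30 tcp [642.8 170.5 195.5] w 22.5 F [-0.6  0.1 -1.1]
shift [-0.004  0.003  0.   ]
jaw -10.31  tilt x [ 0.e+00  1.e-04 -1.e+00]
```

View pics/s23.png

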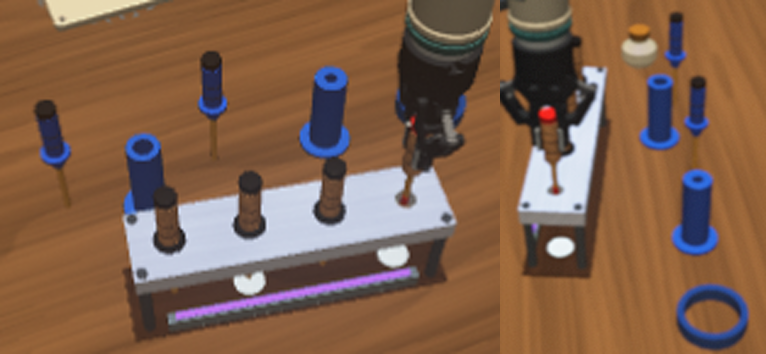

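Three black-capped blanks stand in the plate, the red blank is held centred in well 3, and the jar, tape roll and look-alikes have not moved. I'm handing the job in.

```bash
python3 - <<'E'
from cell import order
print(order.finish_job())
E
```

```text
the job is handed in; nothing more can be done
None
```

I pressed the black-capped blank home in well 1 and let go of it. The contact force rose to about 25 N with its flange on the plate at the height it had in its stand. I then lowered the red-capped blank into well 3 and handed in still holding it, at about 23 s on the robot's clock.

**Last checks:**
- **Centring:** the wrist picture showed the stem within about 0.5 mm of the bore centre. I saw no sign of contact, and the wrist force stayed at noise level on the way down.
- **Upright:** the tool axis was vertical to within 0.1°. The rod's slope in the scene and side views, taken before it was lowered in, matched a vertical one.
- **Band height:** the arm's position put the middle of the red band within about 0.5 mm of the plate top, and the side view agreed. The scene view read it 1–2 mm low and the wrist view about 2 mm high. They disagree in opposite directions and are within the cameras' accuracy, so I left it there.
- **Slip:** the red cap did not move in the gripper between lifting and the final pose.
- **Everything else:** the parked blanks, jar, tape roll and blue look-alikes looked unmoved in the last views.

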